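# Cast ball to the bottom-viewing camera

### The job

Take the cast resin ball out of the open mould and set it down into the round pocket of the carrier tray on the bench, without dropping it in. Then pick the tray up by its fin, carry it level so that the ball stays in its pocket, and finish while still holding it level and still above the bottom-viewing camera, with the ball centred over the round window and the tray about five centimetres clear of the glass. Leave the other things on the bench as they are.

Things in the scene. Friction and masses are not known exactly. Their poses are not given: they have to be found in the camera images.
- ball_center (a point): Centre of the cast resin ball: tan, smooth, 40 mm diameter, about 40 g. At the start it sits loose (not stuck) in the mould's cavity, its centre about 10.5 mm above the mould's top face.
- mould: Open mould, lower half: aluminium block 90 x 90 mm, 30 mm high, fixed to the bench, with a round cavity (mouth 34 mm wide) in the middle of its top and four guide pins (8 mm diameter, standing 8 mm above the top face) near its corners at x, y = +/-36 mm. Origin: centre of its underside, on the bench; x, y along its sides, z up.
- mould_mouth (a point): Centre of the cavity's mouth, in the mould's top face, 30 mm above the bench.
- tray: Loose white plastic carrier tray, 190 mm (its x) by 80 mm (its y), 13 mm thick, about 0.22 kg, flat on the bench. A grip fin stands in its middle, where it balances. The +x end has the round pocket for the ball; the -x end a square recess (50 x 50 mm, 5 mm deep) that is not for the ball. Origin: centre of its underside; z up.
- fin_top (a point): Centre of the top of the tray's upright grip fin: 30 mm long along the tray's x, 12 mm thick along its y, top 60 mm above the tray's underside and 47 mm above its deck.
- pocket (a point): Centre of the floor of the tray's round pocket (32 mm wide, 5 mm deep, with a 12 mm sight hole through the floor). In the tray's frame: x = 58 mm, y = 0, 8 mm above the underside; axes as the tray's.
- seat (a point): Where the ball's centre is when it rests in the pocket: 19.1 mm above the pocket's floor. The ball can roll up to about 3 mm from there before it meets the pocket's rim; with the tray tipped by about 40 degrees it rolls out over the rim.
- viewer: Bottom-viewing camera: low ivory box 120 x 120 mm, 45 mm high, fixed to the bench, with a dark round window (60 mm diameter) in the middle of its top. Origin: centre of its underside.
- window (a point): Centre of the round window, at the top of the box, 45 mm above the bench; axes as the box's, z up.
- mould_top: Bystander, to be left alone: loose upper half of the mould, aluminium block 90 x 90 x 30 with an empty 34 mm cavity and no pins, lying cavity up (mm). Origin: centre of its underside.
- dish: Bystander, to be left alone: flat clear closed dish, 90 across, 15 high (mm). Origin: centre of its underside.
- forceps: Bystander, to be left alone: steel forceps lying flat, 115 long, 6 high (mm). Origin: centre of its underside.
- marker: Bystander, to be left alone: black marker pen lying flat, 130 long, 14 high (mm). Origin: centre of its underside.
- jar: Bystander, to be left alone: small jar, 48 across, 60 high (mm). Origin: centre of its underside.
- tub: Bystander, to be left alone: lidded tub 106 x 156 x 59 (mm). Origin: centre of its underside.
Things that resemble listed ones, but are neither listed nor needed, are in the scene too. What is shaped like the tray but orange or red is not meant.

How it is judged:
By the outcome, as a careful person would: the job done as asked, in the order asked, and still so for the second after the job is handed in, while the arm keeps its last pose, push and grip.
It also fails if it takes over 64 s, if anything falls off the work surface, if the arm or the gripper's body presses on something with over 40 N, if the wrist force passes 120 N, or if a joint passes its speed limit or range.

### The arm

A 7-joint arm with a two-finger parallel gripper is mounted at the origin on the work surface. World frame = base frame: x ahead of the robot, y to its left, z up, the work surface at z = 0. Lengths are in mm, angles in rad, forces in N, time in s.
With the tool pointing down it reaches from about 400 to 850 mm from the base axis. Payload 10.4 kg.
Tool frame: the origin (TCP) lies at the very end of the fingers, on their centre line; the grasp point (between the pads) lies 19 mm behind it; y points along the fingers, z is the direction in which the jaws open and shut, and the axes are right-handed (so a half turn about y gives the same grasp; the last joint's range is limited). The gripper opens to 85 mm and grips with 20 to 120 N. Pads are 22 mm wide; open, the fingers measure 114 mm over their backs; the gripper's body (76 mm by 85 mm) begins 54 mm behind the grasp point. The pads swing forward as they close: fully open they stand 13 mm farther back than shut.
Start: joints at [1.194, 0.332, -0.065, 1.46, 0.022, 1.35, -0.088], TCP at [216.563, -586.303, 231.338] pointing down, gripper open.
Joint ranges: [-2.6, 2.6], [-0.5, 2.12], [-1.47, 1.34], [0.16, 2.42], [-1.27, 4.41], [0.06, 2.06], [-2.6, 2.6]. Speed limits (rad/s): [2.22, 2.22, 2.79, 2.79, 3.14, 3.14, 3.14].

### API

Orientations are given as a rotation vector (axis times angle).
In Python, from cell import observe, snapshot, calibration, job_done gives the robot as it stands.
- The arm moves only by the shell command python3 -m creep 'ROWS' [FORCE]. ROWS is JSON, one flat list of numbers, 7 for each row, row after row: the opening, from -1 (shut) to 1 (fully open), so that 0 is half open, then the shift along the tool's x, y, z scaled (see below), then the turn, a rotation vector about the tool's x, y, z scaled (see below). A call has 1 to 20 rows; each row is the pose to reach, as a shift and turn from the pose commanded when the call began, along the tool's axes at that moment, turning the shorter way round; what a row does not reach only later rows make up. The controller multiplies each number of a shift by 60 cm and each number of a turn by pi rad. A row lasts 1/12 s, in which the tool goes at most 41.7 mm and 7.16 degrees, less where a joint would pass 70% of its speed; a pose out of reach is approached as far as the arm can. A call with a number of a shift or a turn outside -1 to 1 is refused whole. A call with a gripper value outside its range is refused whole. The fingers move at their own pace and stop on an object; FORCE is the grip in N (left out, the last holds). Time passes only in rows, so rows that repeat a pose let the fingers close. It gives the time, the measured TCP pose, the force and the opening at its end, in the units of the state.
- observe(): the state, without advancing time (a new reading comes with each control period).
- snapshot(name): name is "side" or "top"; returns (picture, depth): 420x560x3 uint8, red, green, blue; 420x560 float32, mm along the optical axis (not along the pixel's ray), 0 where there is no reading.
- calibration(name): a dict with "fx", "fy", "cx", "cy" (pixels), "cam_to_world" (4x4, takes a point from camera to world coordinates). Camera axes: x right, y down, z forward; pixel columns grow to the right and rows downward; lengths in mm; the calibration is good to about 2 mm. A picture is of the moment at which its call begins. calibration takes no time and is no camera call.
- job_done(): hands the job in, once; it reports no verdict.
The state is a dict: "time_s": time; "joints": joint angles; "qvel": joint speeds; "joint_efforts": joint torques, N m; "eef_pos": TCP position; "tool_rot": TCP orientation; "ft_force": force on the tool from outside, world axes, zero at the start; "torque": the same for the moment, N m; "opening": finger opening in mm.
Only numpy, scipy, OpenCV 4.12 (cv2) and the standard library are available. Lean on these libraries where they do the work, as an engineer would, in place of code of your own. Each camera call takes 0.05 s, during which the arm holds its last target. There are 200 camera calls.

## Working session

There is one attempt and no reset: what is moved stays moved. The work goes in short steps, Python scripts to look and compute and a shell command to move; the robot and the scene stay as the last step left them, time stands still between calls to the robot, and variables do not carry over. Pictures are saved under pics/ and viewed, about 8 in all and at most 12, crops included, and the job is handed in when it is done.

```bash
mkdir -p pics; ls; cat > h.py <<'E'
import numpy as np, cv2
from scipy.spatial.transform import Rotation as R
from cell import observe, snapshot, calibration, job_done
def pt(name,d,u,v,z=None):
    c=calibration(name);T=np.array(c["cam_to_world"])
    r=np.array([(u-c["cx"])/c["fx"],(v-c["cy"])/c["fy"],1.])
    if z is None:
        p=d[int(v)-1:int(v)+2,int(u)-1:int(u)+2]; p=p[p>0]; k=np.median(p)
    else:
        w=T[:3,:3]@r; k=(z-T[2,3])/w[2]
    return T[:3,:3]@(r*k)+T[:3,3]
def px(name,p):
    c=calibration(name);T=np.linalg.inv(np.array(c["cam_to_world"]))
    q=T[:3,:3]@p+T[:3,3]; return c["fx"]*q[0]/q[2]+c["cx"],c["fy"]*q[1]/q[2]+c["cy"]
def snap(name,f):
    im,d=snapshot(name); cv2.imwrite(f"pics/{f}.png",im[:,:,::-1]); np.save(f"pics/{f}.npy",d); return im,d
def crop(im,f,u,v,w,h,s):
    u0,v0=max(0,u-w//2),max(0,v-h//2)
    cv2.imwrite(f"pics/{f}.png",cv2.resize(im[v0:v0+h,u0:u0+w,::-1],None,fx=s,fy=s,interpolation=cv2.INTER_CUBIC)); print(f,"origin",u0,v0,"scale",s)
E
python3 - <<'E'
from h import *
o=observe();print(o)
print(R.from_rotvec(o["tool_rot"]).as_matrix().round(3))
a,_=snap("top","top0"); b,_=snap("side","side0")
for n in("top","side"):
    c=calibration(n);print(n,c["fx"],np.array(c["cam_to_world"]).round(2).tolist())
E
```

```text
pics
{'time_s': 0.0, 'joints': array([ 1.19437989,  0.33288968, -0.06470609,  1.46097594,  0.02162054,
        1.349874  , -0.08847654]), 'qvel': array([ 1.53452408e-03, -7.73022369e-04,  5.46186524e-04, -4.31691660e-04,
       -4.06253049e-05,  9.65116822e-04,  7.04663877e-04]), 'joint_efforts': array([-2.75878174e-04, -6.25450230e+01,  4.88369528e-02, -3.91613746e+01,
        1.60568784e-02,  9.72759415e-03,  1.45346502e-05]), 'eef_pos': array([ 216.40929936, -585.92984594,  230.48829644]), 'tool_rot': array([-0.36313817,  2.0304097 , -2.02750236]), 'ft_force': array([ 0.34551215, -0.12146083,  0.13594724]), 'torque': array([-0.00323625,  0.03716608,  0.03030058]), 'opening': 85.76981566418021}
[[-0.938 -0.001  0.347]
 [-0.347  0.001 -0.938]
 [ 0.    -1.    -0.001]]
top 392.7309307978715 [[0.01, -1.0, 0.07, 415.58], [-1.0, -0.01, -0.0, -3.51], [0.0, -0.07, -1.0, 1117.41], [0.0, 0.0, 0.0, 1.0]]
side 425.82016592992187 [[-1.0, -0.02, 0.04, 453.48], [-0.04, 0.77, -0.64, 643.38], [-0.02, -0.64, -0.77, 820.03], [0.0, 0.0, 0.0, 1.0]]
```

View pics/top0.png

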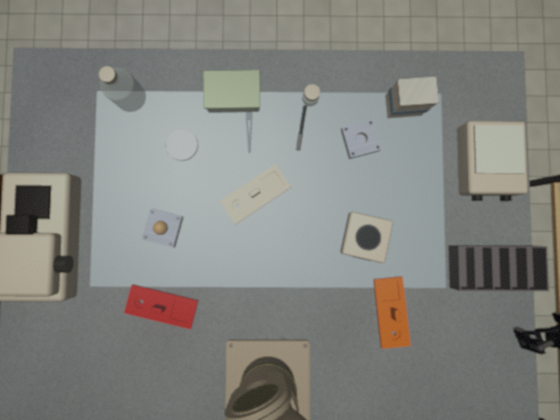

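View pics/side0.png

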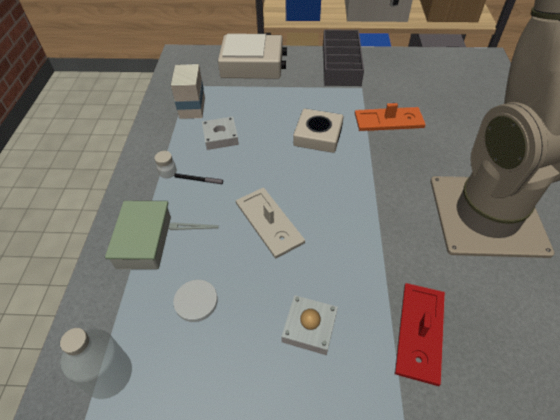

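Top view: the ball, on the pinned mould, is at (160,228). The empty block at (362,139) is mould_top. Tray candidates are white (256,194), red (161,307) and orange (392,312), so I choose white. The viewer is at (368,237). The round pocket looks to be at the left end (236,203). I'll check these in a close crop.

```bash
python3 - <<'E'
from h import *
a=cv2.imread("pics/top0.png")[:,:,::-1];b=cv2.imread("pics/side0.png")[:,:,::-1]
crop(a,"c1",220,210,180,100,4)
s=b[180:360,225:345,::-1]; s=cv2.resize(s,None,fx=3.3,fy=3.3,interpolation=cv2.INTER_CUBIC)
t=cv2.resize(a[200:275,330:405,::-1],(400,400),interpolation=cv2.INTER_CUBIC)
out=np.zeros((594,800,3),np.uint8);out[:,:396]=s[:594,:396];out[:400,400:]=t
cv2.imwrite("pics/c2.png",out)
E
```

```text
c1 origin 130 160 scale 4
```

View pics/c1.png

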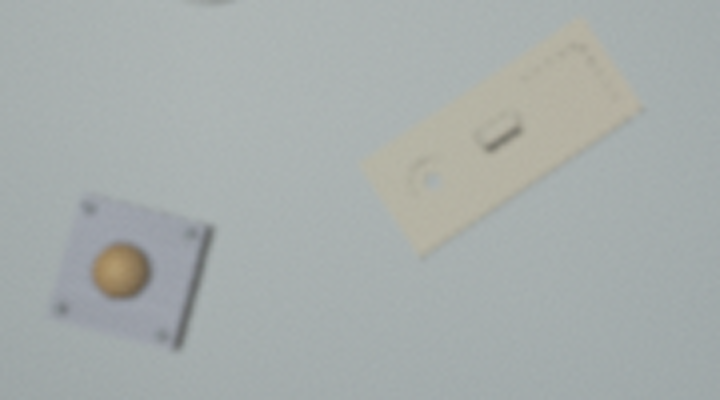

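View pics/c2.png

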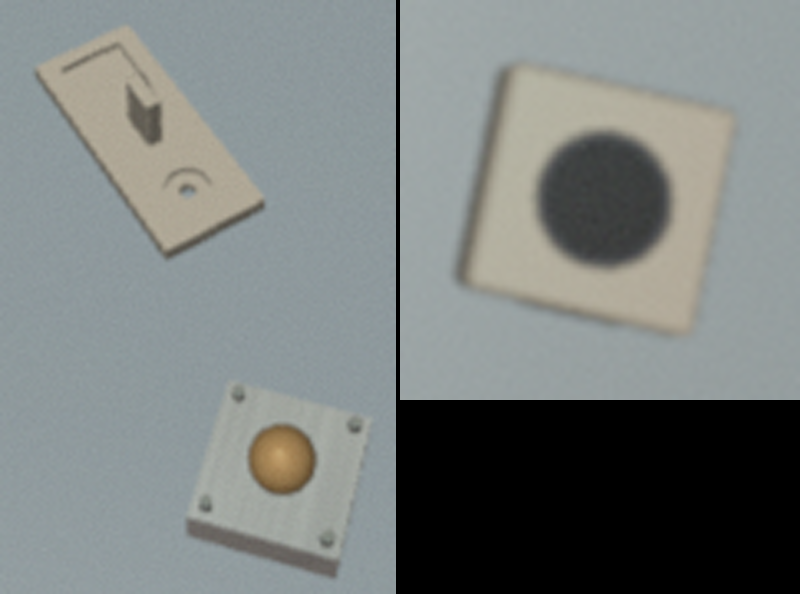

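The crops confirm it: the ball is on the pinned mould, the white tray has its round pocket and sight hole at the end nearer the ball, and the viewer has a dark window. Next I convert the pixels with both cameras.

```bash
python3 - <<'E'
from h import *
np.set_printoptions(precision=1,suppress=True)
A=lambda x,y:(130+(x+.5)/4-.5,160+(y+.5)/4-.5)
S=lambda x,y:(225+(x+.5)/3.3-.5,180+(y+.5)/3.3-.5)
V=lambda x,y:(330+(x-400+.5)/5.333-.5+75,200+(y+.5)/5.333-.5) if 0 else (330+(x-400+.5)/5.333-.5,200+(y+.5)/5.333-.5)
def P(n,f,z,*q): return np.array([pt(n,None,*f(*a),z) for a in q])
def show(l,p): print(l,p.mean(0)); 
def rect(l,p):
    e=np.roll(p,-1,0)-p; print(l,p.mean(0),"sides",np.linalg.norm(e,axis=1),"ang",np.degrees(np.arctan2(e[:,1],e[:,0])))
show("ball top",P("top",A,40.5,(121,270))); show("ball side",P("side",S,40.5,(283,459)))
rect("pins top",P("top",A,38,(89,208),(192,233),(163,335),(62,308)))
rect("pins side",P("side",S,38,(238,393),(355,425),(327,538),(206,503)))
rect("tray top",P("top",A,13,(360,163),(420,256),(643,109),(582,20)))
rect("tray side",P("side",S,13,(38,70),(127,27),(264,203),(166,248)))
show("hole top",P("top",A,8,(432,181)));show("hole side",P("side",S,8,(188,189)))
show("fin top",P("top",A,60,(496,126)));show("fin side",P("side",S,60,(144,92)))
rect("view top",P("top",V,45,(513,65),(733,113),(690,333),(468,285)));show("win",P("top",V,45,(604,200)))
b=cv2.imread("pics/side0.png");d=np.load("pics/side0.npy");t=np.load("pics/top0.npy")
print("win side",pt("side",d,319,124),pt("side",None,319,124,45), "ball d",pt("top",t,160,227),pt("side",d,310,319),"fin d",pt("top",t,254,191))
# ball blob by colour
for n,(u,v,w) in {"top":(160,227,14),"side":(310,318,18)}.items():
    im=cv2.imread(f"pics/{n}0.png").astype(int)[v-w:v+w,u-w:u+w]; m=(im[...,2]-im[...,0])>45
    ys,xs=np.nonzero(m); c=((xs.min()+xs.max())/2+u-w,(ys.min()+ys.max())/2+v-w); print(n,m.sum(),c,xs.mean()+u-w,ys.mean()+v-w,pt(n,None,xs.mean()+u-w,ys.mean()+v-w,40.5))
E
```

```text
ball top [424.7 297.8  40.5]
ball side [424.9 296.   40.5]
pins top [424.2 294.7  38. ] sides [73.  72.2 71.7 70.6] ang [-103.3  165.3   75.4  -13.7]
pins side [425.7 297.5  38. ] sides [72.2 71.2 71.2 71.4] ang [ 165.4   75.4  -14.5 -103.8]
tray top [520.3  39.5  13. ] sides [ 78.2 188.2  76.7 186.7] ang [-146.6  -56.2   34.5  123.3]
tray side [522.   40.2  13. ] sides [ 77.4 190.   76.  183.9] ang [-145.   123.8   30.4  -55.7]
hole top [489.   88.7   8. ]
hole side [489.9  85.    8. ]
fin top [523.   41.5  60. ]
fin side [521.4  40.7  60. ]
view top [ 401.2 -268.5   45. ] sides [115.2 114.5 115.4 114.8] ang [-102.   168.1   78.1  -12. ]
win [ 400.4 -270.    45. ]
win side [ 401.3 -267.2   47.1] [ 401.1 -269.7   45. ] ball d [424.9 292.   60. ] [426.3 304.4  58.2] fin d [523.4  40.5  60.1]
top 95 (np.float64(159.0), np.float64(227.0)) 158.96842105263158 227.0421052631579 [424.9 300.3  40.5]
side 292 (np.float64(310.0), np.float64(318.5)) 309.9417808219178 318.6506849315069 [425.8 295.9  40.5]
```

```bash
cat >> h.py <<'E'
np.set_printoptions(precision=4,suppress=True)
def go(*steps):
    """steps: (x,y,z,yaw_deg of tool z); prints row numbers relative to present pose"""
    o=observe(); M=R.from_rotvec(o["tool_rot"]); p=np.array(o["eef_pos"])
    m=M.as_matrix(); print("t",round(o["time_s"],2),"pos",p.round(1),"yaw",np.degrees(np.arctan2(m[1,2],m[0,2])).round(2),"down",m[:,1].round(4),"open",round(o["opening"],1),"F",np.array(o["ft_force"]).round(1))
    for x,y,z,a in steps:
        a=np.radians(a); c,s=np.cos(a),np.sin(a); T=np.array([[s,0,c],[-c,0,s],[0,-1,0]])
        print((M.inv().apply(np.array([x,y,z])-p)/600).round(4),((M.inv()*R.from_matrix(T)).as_rotvec()/np.pi).round(4))
E
python3 -c "
from h import *
go((490,-60,280,-30),(425,296.5,150,-14.5))"
```

```text
t 0.1 pos [ 216.4 -586.   230.6] yaw -69.73 down [-0.0005  0.0012 -1.    ] open 85.5 F [-0.7 -0.6  0.4]
[-0.7314 -0.0815 -0.6644] [ 0.0004 -0.2207 -0.0001]
[-0.8357  0.1359 -1.259 ] [ 0.0004 -0.3068 -0.0002]
```

```bash
python3 -m creep '[0.5,-0.7314,-0.0815,-0.6644,0,-0.2207,0, 0.5,-0.7314,-0.0815,-0.6644,0,-0.2207,0, 0.5,-0.7314,-0.0815,-0.6644,0,-0.2207,0, 0.5,-0.7314,-0.0815,-0.6644,0,-0.2207,0, 0.5,-0.7314,-0.0815,-0.6644,0,-0.2207,0, 0.5,-0.7314,-0.0815,-0.6644,0,-0.2207,0, 0.5,-0.7314,-0.0815,-0.6644,0,-0.2207,0, 0.5,-0.7314,-0.0815,-0.6644,0,-0.2207,0, 0.5,-0.7314,-0.0815,-0.6644,0,-0.2207,0, 0.5,-0.7314,-0.0815,-0.6644,0,-0.2207,0, 0.5,-0.7314,-0.0815,-0.6644,0,-0.2207,0, 0.5,-0.7314,-0.0815,-0.6644,0,-0.2207,0, 0.5,-0.7314,-0.0815,-0.6644,0,-0.2207,0, 0.5,-0.7314,-0.0815,-0.6644,0,-0.2207,0, 0.5,-0.7314,-0.0815,-0.6644,0,-0.2207,0, 0.5,-0.7314,-0.0815,-0.6644,0,-0.2207,0, 0.5,-0.7314,-0.0815,-0.6644,0,-0.2207,0, 0.5,-0.7314,-0.0815,-0.6644,0,-0.2207,0]'; python3 -c "
from h import *
go((425,296.5,130,-14.5))"
```

```text
time_s: 1.6
eef_pos: [489.6, -61.5, 279.8]
tool_rot: [-0.914, 1.585, -1.585]
ft_force: [-0.4, 0.3, -0.2]
opening: 64.0
t 1.6 pos [489.6 -61.5 279.8] yaw -30.09 down [-0.0009 -0.0003 -1.    ] open 64.0 F [-0.4  0.3 -0.2]
[-0.4625  0.2496 -0.3922] [ 0.0002 -0.0866  0.0002]
```

```bash
python3 -m creep '[0.5,-0.4625,0.2496,-0.3922,0,-0.0866,0, 0.5,-0.4625,0.2496,-0.3922,0,-0.0866,0, 0.5,-0.4625,0.2496,-0.3922,0,-0.0866,0, 0.5,-0.4625,0.2496,-0.3922,0,-0.0866,0, 0.5,-0.4625,0.2496,-0.3922,0,-0.0866,0, 0.5,-0.4625,0.2496,-0.3922,0,-0.0866,0, 0.5,-0.4625,0.2496,-0.3922,0,-0.0866,0, 0.5,-0.4625,0.2496,-0.3922,0,-0.0866,0, 0.5,-0.4625,0.2496,-0.3922,0,-0.0866,0, 0.5,-0.4625,0.2496,-0.3922,0,-0.0866,0, 0.5,-0.4625,0.2496,-0.3922,0,-0.0866,0, 0.5,-0.4625,0.2496,-0.3922,0,-0.0866,0, 0.5,-0.4625,0.2496,-0.3922,0,-0.0866,0, 0.5,-0.4625,0.2496,-0.3922,0,-0.0866,0, 0.5,-0.4625,0.2496,-0.3922,0,-0.0866,0]'; python3 -c "
from h import *
go((425,296.5,32,-14.5))
im,d=snap('side','s1')
crop(im,'s1c',310,290,140,120,5)"
```

```text
time_s: 2.85
eef_pos: [426.1, 296.2, 130.8]
tool_rot: [-1.077, 1.393, -1.395]
ft_force: [-0.2, -0.4, 0.8]
opening: 63.8
t 2.85 pos [426.1 296.2 130.8] yaw -14.57 down [ 0.0012 -0.0006 -1.    ] open 63.8 F [-0.2 -0.4  0.8]
[-0.0001  0.1647 -0.0022] [-0.0004 -0.0004  0.0001]
s1c origin 240 230 scale 5
```

View pics/s1c.png

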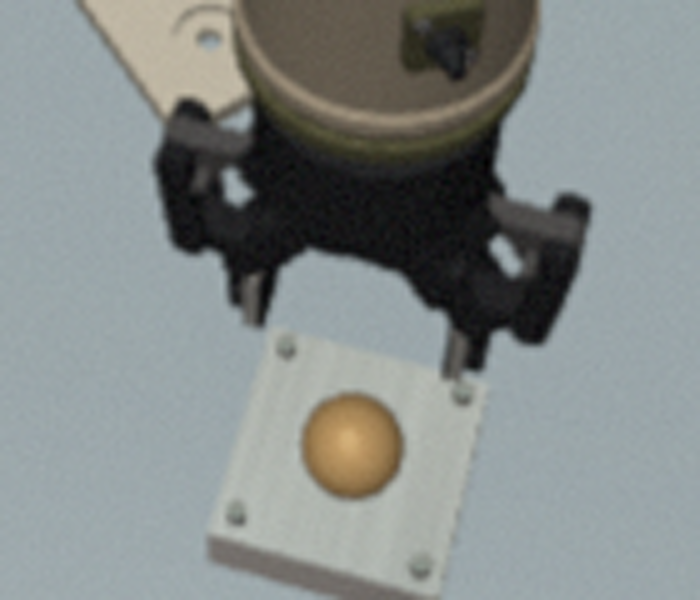

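The open fingers straddle the ball, with tips at crop (258,325) and (455,378) and the ball at (352,444). The tray end lies behind. I'll check the projected tip midpoint.

```bash
python3 -c "
from h import *
for z in (131,137,143): print(z,px('side',np.array([426.1,296.2,z])),'ball',px('side',np.array([425,296.5,40.5])))"
python3 -m creep '[0.5,0,0.03,-0.0022,0,0,0, 0.5,0,0.06,-0.0022,0,0,0, 0.5,0,0.09,-0.0022,0,0,0, 0.5,0,0.12,-0.0022,0,0,0, 0.5,0,0.14,-0.0022,0,0,0, 0.5,0,0.155,-0.0022,0,0,0, 0.5,0,0.1647,-0.0022,0,0,0, 0.5,0,0.1647,-0.0022,0,0,0, 0.5,0,0.1647,-0.0022,0,0,0]'
python3 -c "
from h import *
im,d=snap('side','s2')
crop(im,'s2c',310,300,140,110,5)"
```

```text
131 (np.float64(311.59750857105587), np.float64(297.1686401179803)) ball (np.float64(310.3513346720106), np.float64(318.9790610242613))
137 (np.float64(311.73007200171463), np.float64(295.5908572894747)) ball (np.float64(310.3513346720106), np.float64(318.9790610242613))
143 (np.float64(311.8642873417335), np.float64(293.99341327530396)) ball (np.float64(310.3513346720106), np.float64(318.9790610242613))
time_s: 3.65
eef_pos: [424.1, 298.2, 32.0]
tool_rot: [-1.079, 1.392, -1.392]
ft_force: [-0.1, -0.7, 0.4]
opening: 64.1
s2c origin 240 245 scale 5
```

View pics/s2c.png

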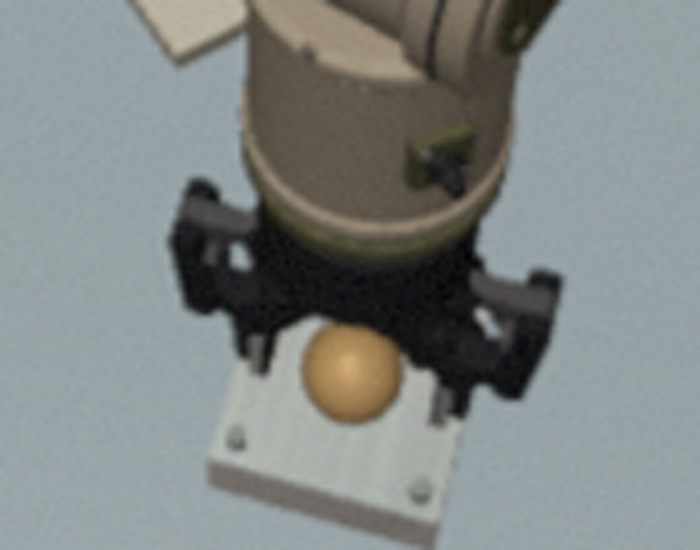

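The fingers flank the ball: tips are near crop (258,375) and (440,425), and the ball is at (352,372). I'll close gently.

```bash
python3 -m creep '[-0.3,0,0,0,0,0,0, -0.3,0,0,0,0,0,0, -0.3,0,0,0,0,0,0, -0.3,0,0,0,0,0,0, -0.3,0,0,0,0,0,0, -0.3,0,0,0,0,0,0, -0.3,0,0,0,0,0,0, -0.3,0,0,0,0,0,0]' 25
python3 -m creep '[-0.3,0,-0.01,0,0,0,0, -0.3,0,-0.03,0,0,0,0, -0.3,0,-0.06,0,0,0,0, -0.3,0,-0.09,0,0,0,0, -0.3,0,-0.12,0,0,0,0, -0.3,0,-0.14,0,0,0,0, -0.3,0,-0.15,0,0,0,0, -0.3,0,-0.15,0,0,0,0]'
python3 -c "
from h import *
im,d=snap('side','s3')
crop(im,'s3c',310,280,140,110,5)
go((488.8,88.3,120,33.7))"
```

```text
time_s: 4.37
eef_pos: [425.0, 298.1, 32.3]
tool_rot: [-1.077, 1.391, -1.393]
ft_force: [5.0, -1.9, 6.6]
opening: 38.5
time_s: 5.03
eef_pos: [424.1, 298.4, 122.8]
tool_rot: [-1.078, 1.391, -1.392]
ft_force: [-0.1, 1.0, -0.1]
opening: 38.3
s3c origin 240 225 scale 5
t 5.08 pos [423.8 297.9 121.7] yaw -14.42 down [ 0.0005 -0.0001 -1.    ] open 37.9 F [-0.7  0.7 -0.7]
[0.3114 0.003  0.192 ] [-0.0001 -0.2673  0.0001]
```

View pics/s3c.png

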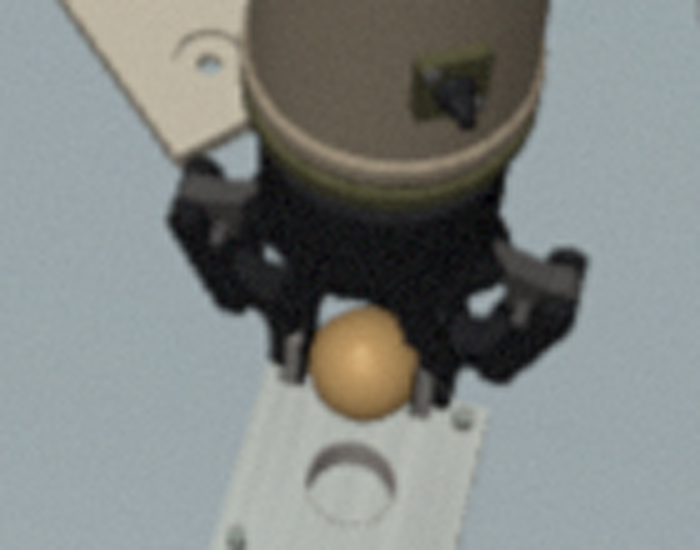

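The ball is held and clear of the mould; its centre is at crop (363,362), above the empty cavity. I'll carry it over the pocket.

```bash
python3 -m creep '[-0.3,0.02,0,0.012,0,-0.02,0, -0.3,0.05,0,0.03,0,-0.045,0, -0.3,0.085,0.001,0.052,0,-0.075,0, -0.3,0.12,0.001,0.074,0,-0.105,0, -0.3,0.155,0.001,0.096,0,-0.135,0, -0.3,0.19,0.002,0.117,0,-0.165,0, -0.3,0.225,0.002,0.139,0,-0.195,0, -0.3,0.26,0.003,0.16,0,-0.225,0, -0.3,0.287,0.003,0.177,0,-0.25,0, -0.3,0.303,0.003,0.187,0,-0.262,0, -0.3,0.3114,0.003,0.192,0,-0.2673,0, -0.3,0.3114,0.003,0.192,0,-0.2673,0, -0.3,0.3114,0.003,0.192,0,-0.2673,0]'
python3 -m creep '[-0.3,0,0.02,0,0,0,0, -0.3,0,0.04,0,0,0,0, -0.3,0,0.06,0,0,0,0, -0.3,0,0.075,0,0,0,0, -0.3,0,0.085,0,0,0,0, -0.3,0,0.085,0,0,0,0, -0.3,0,0.085,0,0,0,0]'
python3 - <<'E'
from h import *
print("ball-in-hand at s3:",[px('side',np.array([424,298,z])) for z in (127,130,133)])
im,d=snap('side','s4')
q=px('side',np.array([488.8,88.3,20]));print(q)
crop(im,'s4c',int(q[0]),int(q[1])-5,120,100,6)
go((488.8,88.3,30,33.7))
hsv=im.astype(int); m=((hsv[...,0]-hsv[...,2])>50); m[:180]=0;m[300:]=0;m[:,:240]=0;m[:,340:]=0
ys,xs=np.nonzero(m);print(m.sum(),xs.mean(),ys.mean(),xs.min(),xs.max(),ys.min(),ys.max())
o=np.array(observe()["eef_pos"]);print([px('side',o+[0,0,h]) for h in(4,6.,8.5,11)])
E
```

```text
time_s: 6.17
eef_pos: [488.3, 88.3, 119.0]
tool_rot: [-1.432, 0.768, -0.766]
ft_force: [0.1, 1.2, 0.1]
opening: 38.2
time_s: 6.75
eef_pos: [488.7, 88.6, 68.5]
tool_rot: [-1.432, 0.766, -0.765]
ft_force: [-0.7, 1.0, 0.0]
opening: 38.5
ball-in-hand at s3: [(np.float64(312.70309125992975), np.float64(299.1839201967289)), (np.float64(312.77240972940547), np.float64(298.4056040138604)), (np.float64(312.8421563631754), np.float64(297.6224803503652))]
(np.float64(281.9607475795345), np.float64(235.12025343757375))
s4c origin 221 180 scale 6
t 6.8 pos [489.   88.6  69. ] yaw 33.72 down [ 0.0002  0.0002 -1.    ] open 38.5 F [0.1 0.1 0.4]
[ 0.0003  0.065  -0.0006] [-0.0001  0.0001 -0.    ]
167 281.65269461077844 219.311377245509 276 288 212 227
[(np.float64(281.5024493823899), np.float64(221.34495668844406)), (np.float64(281.48804643148054), np.float64(220.79673798906884)), (np.float64(281.4699754366469), np.float64(220.10890274291143)), (np.float64(281.4518292213427), np.float64(219.41820438426723))]
```

View pics/s4c.png

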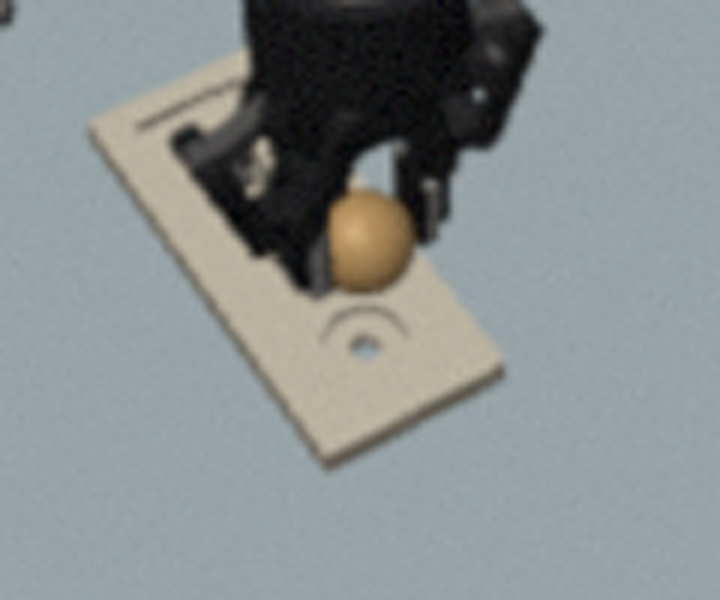

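The ball, held at crop (366,241), hangs in front of and above the pocket; the sight hole is at crop (365,346). I'll compute the remaining lateral error in this camera.

```bash
python3 - <<'E'
from h import *
C=lambda x,y:(221+(x+.5)/6-.5,180+(y+.5)/6-.5)
print("hole",pt('side',None,*C(365,346),8),pt('side',None,*C(365,346),10),"ball",pt('side',None,*C(367,241),77.3),pt('side',None,*C(367,241),75))
print("corners", [pt('side',None,*C(*q),13) for q in((505,366),(327,458),(90,124))])
E
```

```text
hole [490.3326  85.9665   8.    ] [490.2418  87.3394  10.    ] ball [488.4403  87.4944  77.3   ] [488.5486  85.773   75.    ]
corners [array([436.6504,  96.8459,  13.    ]), array([501.9924, 139.8228,  13.    ]), array([607.6182, -16.9539,  13.    ])]
```

```bash
python3 -m creep '[-0.3,0.0015,0.02,0.0014,0,0,0, -0.3,0.0015,0.04,0.0014,0,0,0, -0.3,0.0015,0.055,0.0014,0,0,0, -0.3,0.0015,0.065,0.0014,0,0,0, -0.3,0.0015,0.07,0.0014,0,0,0, -0.3,0.0015,0.073,0.0014,0,0,0, -0.3,0.0015,0.076,0.0014,0,0,0, -0.3,0.0015,0.078,0.0014,0,0,0, -0.3,0.0015,0.08,0.0014,0,0,0, -0.3,0.0015,0.0815,0.0014,0,0,0, -0.3,0.0015,0.0815,0.0014,0,0,0, -0.3,0.0015,0.0815,0.0014,0,0,0, -0.3,0.0015,0.0815,0.0014,0,0,0]'
```

```text
time_s: 7.88
eef_pos: [490.1, 88.1, 20.0]
tool_rot: [-1.432, 0.766, -0.766]
ft_force: [-0.8, 0.4, -0.7]
opening: 38.2
```

```bash
python3 -m creep '[-0.3,0,0.001,0,0,0,0, -0.3,0,0.002,0,0,0,0, -0.3,0,0.002,0,0,0,0]'; python3 -c "
from h import *
print(sum(observe()['ft_force'] for i in range(1)))
im,d=snap('side','s5');crop(im,'s5c',282,228,100,80,7)"
```

```text
time_s: 8.13
eef_pos: [490.3, 88.2, 19.4]
tool_rot: [-1.432, 0.766, -0.767]
ft_force: [-4.1, -2.1, 10.4]
opening: 38.6
[-4.12   -2.1404 10.3681]
s5c origin 232 188 scale 7
```

View pics/s5c.png

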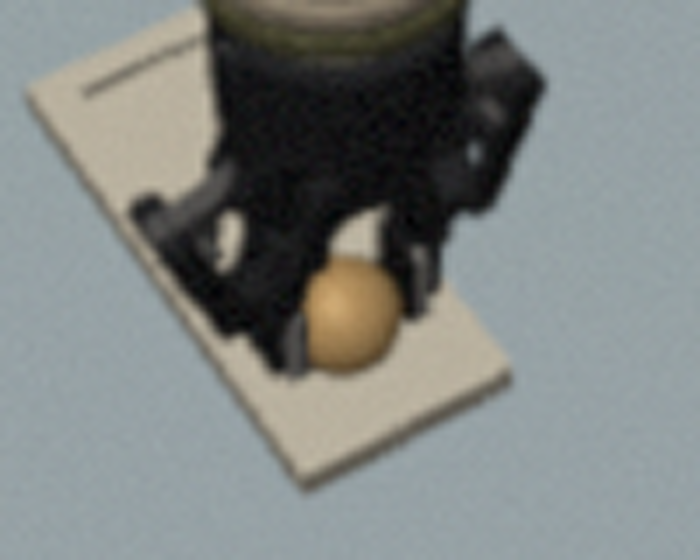

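The ball is resting in the pocket: contact is about 10 N at the expected height, with the ball at crop (352,315). I'll release it gradually and lift.

```bash
python3 -m creep '[-0.1,0,-0.0005,0,0,0,0, -0.05,0,-0.0005,0,0,0,0, 0,0,-0.0005,0,0,0,0, 0.1,0,-0.0005,0,0,0,0, 0.2,0,-0.0005,0,0,0,0, 0.3,0,-0.0005,0,0,0,0, 0.4,0,-0.0005,0,0,0,0, 0.5,0,-0.0005,0,0,0,0, 0.5,0,-0.0005,0,0,0,0]'
python3 -m creep '[0.5,0,-0.02,0,0,0,0, 0.5,0,-0.05,0,0,0,0, 0.5,0,-0.09,0,0,0,0, 0.5,0,-0.14,0,0,0,0, 0.5,0,-0.19,0,0,0,0, 0.5,0,-0.19,0,0,0,0]'
python3 - <<'E'
from h import *
im,d=snap('side','s6');crop(im,'s6c',275,220,130,110,5.5)
go((521.5,40.3,110,33.7),(521.5,40.3,22,33.7))
E
```

```text
time_s: 8.93
eef_pos: [490.1, 88.1, 19.0]
tool_rot: [-1.432, 0.766, -0.766]
ft_force: [-0.2, 0.1, 0.3]
opening: 64.2
time_s: 9.43
eef_pos: [492.7, 89.3, 138.9]
tool_rot: [-1.428, 0.76, -0.77]
ft_force: [1.7, 0.1, 0.5]
opening: 64.0
s6c origin 210 165 scale 5.5
t 9.48 pos [491.9  88.6 136.5] yaw 33.7 down [ 0.0056 -0.0004 -1.    ] open 64.4 F [ 0.2 -0.7 -0.3]
[ 0.0943  0.0444 -0.0038] [-0.0014  0.      0.0011]
[ 0.0938  0.1911 -0.0045] [-0.0014  0.      0.0011]
```

View pics/s6c.png

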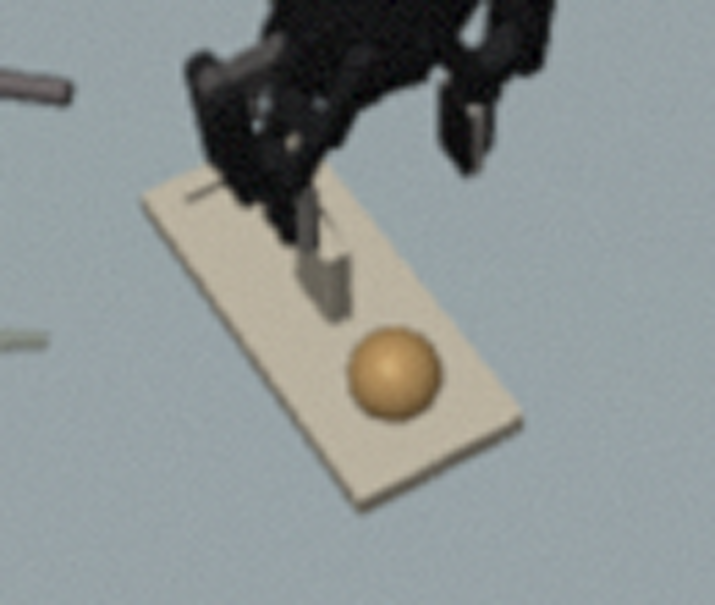

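The ball sits in the pocket at crop (395,374), the fin top is near (323,255), and the tray hasn't moved. Next I move over the fin.

```bash
python3 -m creep '[0.3,0.03,0.015,0,0,0,0, 0.3,0.06,0.03,0,0,0,0, 0.3,0.0943,0.0444,0,0,0,0, 0.3,0.0943,0.0444,0,0,0,0, 0.3,0.0943,0.0444,0,0,0,0, 0.3,0.0943,0.0444,0,0,0,0]'
python3 - <<'E'
from h import *
C=lambda x,y:(210+(x+.5)/5.5-.5,165+(y+.5)/5.5-.5)
a,b,c=[pt('side',None,*C(*q),13) for q in((522,418),(362,500),(143,200))]
print(a,b,c,"ball",pt('side',None,*C(395,374),27.1),"ctr from diag",(a+c)/2, np.degrees(np.arctan2(*(b-c)[1::-1])))
go((521.5,40.3,22,33.7))
E
```

```text
time_s: 9.98
eef_pos: [521.0, 41.8, 106.4]
tool_rot: [-1.432, 0.766, -0.765]
ft_force: [-0.5, 0.8, 0.6]
opening: 55.6
[437.2181  96.885   13.    ] [501.3265 138.7194  13.    ] [607.3487 -14.7173  13.    ] ball [490.0321  86.3049  27.1   ] ctr from diag [522.2834  41.0839  13.    ] 124.6438308247075
t 9.98 pos [521.   41.8 106.4] yaw 33.74 down [-0.0006  0.0006 -1.    ] open 55.6 F [-0.5  0.8  0.6]
[ 0.0027  0.1406 -0.0007] [ 0.      0.0002 -0.0003]
```

```bash
python3 -m creep '[0.2,0.003,0.03,0,0,0,0, 0.2,0.003,0.06,0,0,0,0, 0.1,0.003,0.09,0,0,0,0, 0.1,0.003,0.115,0,0,0,0, 0,0.003,0.13,0,0,0,0, 0,0.003,0.138,0,0,0,0, 0,0.003,0.1406,0,0,0,0, -0.2,0.003,0.1406,0,0,0,0, -0.3,0.003,0.1406,0,0,0,0, -0.4,0.003,0.1406,0,0,0,0, -0.5,0.003,0.1406,0,0,0,0]' 50
python3 -m creep '[-0.6,0,0,0,0,0,0, -0.65,0,0,0,0,0,0, -0.7,0,0,0,0,0,0, -0.75,0,0,0,0,0,0, -0.8,0,0,0,0,0,0, -0.9,0,0,0,0,0,0, -1,0,0,0,0,0,0, -1,0,0,0,0,0,0, -1,0,0,0,0,0,0, -1,0,0,0,0,0,0, -1,0,0,0,0,0,0]' 50
python3 - <<'E'
from h import *
im,d=snap('side','s7')
go()
E
```

```text
time_s: 10.9
eef_pos: [522.9, 39.5, 22.7]
tool_rot: [-1.431, 0.765, -0.767]
ft_force: [0.2, -0.2, -0.0]
opening: 21.2
time_s: 11.82
eef_pos: [522.4, 39.3, 22.2]
tool_rot: [-1.432, 0.766, -0.766]
ft_force: [-3.4, -2.1, 6.2]
opening: 11.2
t 11.87 pos [522.4  39.3  22.2] yaw 33.69 down [-0.0001 -0.0005 -1.    ] open 11.3 F [-4.  -1.9  6.2]
```

```bash
python3 -m creep '[-1,0,-0.003,0,0,0,0, -1,0,-0.01,0,0,0,0, -1,0,-0.022,0,0,0,0, -1,0,-0.038,0,0,0,0, -1,0,-0.056,0,0,0,0, -1,0,-0.076,0,0,0,0, -1,0,-0.096,0,0,0,0, -1,0,-0.116,0,0,0,0, -1,0,-0.136,0,0,0,0, -1,0,-0.153,0,0,0,0, -1,0,-0.167,0,0,0,0, -1,0,-0.177,0,0,0,0, -1,0,-0.182,0,0,0,0, -1,0,-0.1833,0,0,0,0, -1,0,-0.1833,0,0,0,0, -1,0,-0.1833,0,0,0,0]' 60
cat >> h.py <<'E'
def level(f,ctr):
    """fit plane to tray deck in side depth; ctr = tray centre (deck)"""
    im,d=snap('side',f); c=calibration('side');T=np.array(c["cam_to_world"])
    v,u=np.nonzero(d>0); k=d[v,u]; P=np.c_[(u-c["cx"])/c["fx"]*k,(v-c["cy"])/c["fy"]*k,k]@T[:3,:3].T+T[:3,3]
    ex=np.array([-.555,.832]); ey=np.array([-.832,-.555])
    q=P[:,:2]-ctr[:2]; a=q@ex;b=q@ey
    s=(abs(a)<93)&(abs(b)<38)&(abs(P[:,2]-ctr[2])<14)
    for _ in range(4):
        A=np.c_[a[s],b[s],np.ones(s.sum())]; w=np.linalg.lstsq(A,P[s,2],rcond=None)[0]
        s=(abs(a)<110)&(abs(b)<50)&(abs(np.c_[a,b,np.ones(len(a))]@w-P[:,2])<4)
    print("deck n",s.sum(),"tilt deg x,y",np.degrees(w[:2]),"z at ctr",w[2],"a",np.percentile(a[s],[1,99]),"b",np.percentile(b[s],[1,99]))
    m=(im[...,0].astype(int)-im[...,2]>50)&(d>0); bl=m[v,u]&(np.hypot(*(P[:,:2]-ctr[:2]-58*ex).T)<45)
    if bl.any():
        uv=np.array([u[bl].mean(),v[bl].mean()]); print("ball n",bl.sum(),uv,"topz",P[bl,2].max(),"xy at deck+14:",pt('side',None,*uv,w[2]+14),"x",np.percentile(P[bl,0],[2,98]))
    return im
E
python3 - <<'E'
from h import *
go((433,-317,132,33.7))
p=np.array(observe()["eef_pos"]); im=level('s8',p-[0,0,9]);crop(im,'s8c',275,205,130,110,5.5)
E
```

```text
time_s: 13.2
eef_pos: [522.1, 39.5, 131.5]
tool_rot: [-1.432, 0.767, -0.765]
ft_force: [-0.4, 0.1, -3.5]
opening: 11.4
t 13.2 pos [522.1  39.5 131.5] yaw 33.7 down [-0.0008 -0.     -1.    ] open 11.4 F [-0.4  0.1 -3.5]
[ 0.4118 -0.0007 -0.4533] [ 0.0002  0.     -0.0001]
deck n 1425 tilt deg x,y [0.0781 0.0572] z at ctr 122.56488815836987 a [-90.8209  93.8957] b [-41.4234  38.3025]
ball n 227 [279.7225 201.7974] topz 158.00630396340375 xy at deck+14: [491.8268  85.551  136.5649] x [475.472  506.9763]
s8c origin 210 150 scale 5.5
```

```bash
python3 -m creep '[-1,0.0033,0,-0.0036,0,0,0, -1,0.0111,0,-0.0122,0,0,0, -1,0.0235,0,-0.0258,0,0,0, -1,0.0404,0,-0.0444,0,0,0, -1,0.0605,0,-0.0666,0,0,0, -1,0.0824,0,-0.0907,0,0,0, -1,0.105,0,-0.1156,0,0,0, -1,0.1277,0,-0.1405,0,0,0, -1,0.1503,0,-0.1655,0,0,0, -1,0.173,0,-0.1904,0,0,0, -1,0.1956,0,-0.2153,0,0,0, -1,0.2183,0,-0.2402,0,0,0, -1,0.2409,0,-0.2652,0,0,0, -1,0.2636,0,-0.2901,0,0,0, -1,0.2862,0,-0.315,0,0,0, -1,0.3089,0,-0.34,0,0,0, -1,0.3294,0,-0.3626,0,0,0, -1,0.35,0,-0.3853,0,0,0, -1,0.3665,0,-0.4034,0,0,0, -1,0.3809,0,-0.4193,0,0,0]'
python3 -m creep '[-1,0.0103,0,-0.0113,0,0,0, -1,0.0185,0,-0.0204,0,0,0, -1,0.0247,0,-0.0272,0,0,0, -1,0.0288,0,-0.0317,0,0,0, -1,0.0309,0,-0.034,0,0,0, -1,0.0309,0,-0.034,0,0,0, -1,0.0309,0,-0.034,0,0,0, -1,0.0309,0,-0.034,0,0,0]'
python3 - <<'E'
from h import *
go((433,-317,117,33.7))
p=np.array(observe()["eef_pos"]); im=level('s9',p-[0,0,9])
q=px('side',p-[0,0,0]);t,d=snap('top','t9'); g=px('top',np.array([400.8,-269.5,45])); print(q,g)
a=cv2.resize(im[max(0,int(q[1])-60):,:][:110,int(q[0])-65:int(q[0])+65],(400,338),interpolation=cv2.INTER_CUBIC)
b=cv2.resize(t[int(g[1])-60:int(g[1])+60,int(g[0])-60:int(g[0])+60],(400,400),interpolation=cv2.INTER_CUBIC)
o=np.zeros((400,800,3),np.uint8);o[:338,:400]=a;o[:,400:]=b;cv2.imwrite('pics/f9.png',o[:,:,::-1]);print(int(q[1])-60,int(q[0])-65,int(g[1])-60,int(g[0])-60)
E
```

```text
time_s: 14.92
eef_pos: [439.1, -291.8, 131.9]
tool_rot: [-1.431, 0.767, -0.767]
ft_force: [1.1, 0.2, -2.4]
opening: 11.2
time_s: 15.58
eef_pos: [433.5, -316.4, 132.1]
tool_rot: [-1.432, 0.765, -0.765]
ft_force: [0.6, -0.0, -3.4]
opening: 11.2
t 15.58 pos [ 433.5 -316.4  132.1] yaw 33.75 down [ 0.0001  0.0001 -1.    ] open 11.2 F [ 0.6 -0.  -3.4]
[ 0.0004  0.0251 -0.0013] [-0.      0.0003  0.    ]
deck n 854 tilt deg x,y [ 0.6256 -0.443 ] z at ctr 122.93291302963242 a [-94.8886  94.3933] b [-42.2559  38.4282]
ball n 128 [320.1406  95.4688] topz 158.6289521994936 xy at deck+14: [ 402.8714 -274.4853  136.9329] x [388.6127 419.2947]
(np.float64(308.3237866805629), np.float64(87.20369316475131)) (np.float64(367.6461497530071), np.float64(236.96595261749272))
27 243 176 307
```

View pics/f9.png

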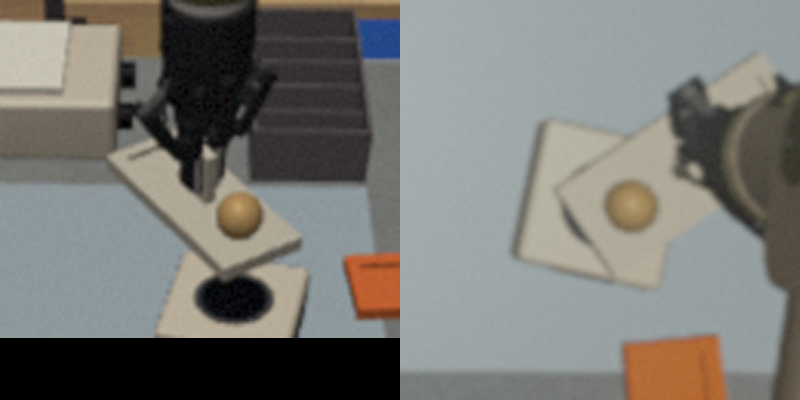

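The tray is held level with the ball in its pocket: side crop (239,215), top crop (631,206). The window in the side crop is at (234,298). I'll compute the offset from both views.

```bash
python3 - <<'E'
from h import *
S=lambda x,y:(243+(x+.5)*.325-.5,27+(y+.5)*.325-.5); T=lambda x,y:(307+(x-400+.5)*.3-.5,176+(y+.5)*.3-.5)
print("side",pt('side',None,*S(239,215),137),"win",pt('side',None,*S(234,298),45));print("top",pt('top',None,*T(631,206),137))
for n,z in(('top','t9'),('side','s9')):
    d=np.load(f'pics/{z}.npy');im=cv2.imread(f'pics/{z}.png').astype(int);m=((im[...,2]-im[...,0])>40)
    u0,v0=(376,238) if n=='top' else (320,96); k=np.zeros_like(m);k[v0-11:v0+11,u0-11:u0+11]=1
    v,u=np.nonzero(m&k);print(n,len(u),u.min(),u.max(),v.min(),v.max(),pt(n,None,u.mean(),v.mean(),137),pt(n,None,(u.min()+u.max())/2,(v.min()+v.max())/2,137))
E
```

```text
side [ 402.434  -269.8914  137.    ] win [ 401.887 -271.757   45.   ]
top [ 400.9694 -267.3756  137.    ]
top 163 369 383 231 244 [ 401.1597 -267.8087  137.    ] [ 400.8459 -267.4987  137.    ]
side 158 314 327 89 103 [ 402.4463 -272.6659  137.    ] [ 401.978  -272.1679  137.    ]
```

The ball agrees with the window to about 1 mm. I'll lower roughly 15 mm for 50 mm clearance, with a sub-millimetre trim.

```bash
python3 -m creep '[-1,0.0008,0.003,-0.0009,0,0,0, -1,0.0008,0.008,-0.0009,0,0,0, -1,0.0008,0.014,-0.0009,0,0,0, -1,0.0008,0.019,-0.0009,0,0,0, -1,0.0008,0.023,-0.0009,0,0,0, -1,0.0008,0.0247,-0.0009,0,0,0, -1,0.0008,0.0247,-0.0009,0,0,0, -1,0.0008,0.0247,-0.0009,0,0,0, -1,0.0008,0.0247,-0.0009,0,0,0, -1,0.0008,0.0247,-0.0009,0,0,0, -1,0.0008,0.0247,-0.0009,0,0,0, -1,0.0008,0.0247,-0.0009,0,0,0]'
python3 - <<'E'
from h import *
go(); p=np.array(observe()["eef_pos"]); im=level('s10',p-[0,0,9]); t,d=snap('top','t10')
im=cv2.imread('pics/t10.png').astype(int);m=((im[...,2]-im[...,0])>40);k=np.zeros_like(m);k[226:250,364:388]=1
v,u=np.nonzero(m&k);print("top ball",len(u),pt('top',None,u.mean(),v.mean(),122)); print(observe()["qvel"])
q=px('side',p); u0,v0=int(q[0])-60,int(q[1])-50
c=cv2.imread('pics/s10.png')[v0:v0+110,u0:u0+130];cv2.imwrite('pics/f10.png',cv2.resize(c,None,fx=5,fy=5))
E
```

```text
time_s: 16.68
eef_pos: [433.1, -317.7, 117.3]
tool_rot: [-1.432, 0.766, -0.766]
ft_force: [0.0, -0.1, -3.6]
opening: 11.4
t 16.68 pos [ 433.1 -317.7  117.3] yaw 33.7 down [ 0.0002 -0.0003 -1.    ] open 11.4 F [ 0.  -0.1 -3.6]
deck n 862 tilt deg x,y [ 0.4476 -0.3971] z at ctr 108.10037955170154 a [-94.7118  94.2731] b [-42.1069  38.7552]
ball n 130 [319.9923  99.9154] topz 144.7612124900777 xy at deck+14: [ 402.4466 -275.3699  122.1004] x [387.8819 418.6578]
top ball 159 [ 400.7433 -269.1665  122.    ]
[-0.0011 -0.0003  0.0004  0.0003  0.0015 -0.0015 -0.0023]
```

View pics/f10.png

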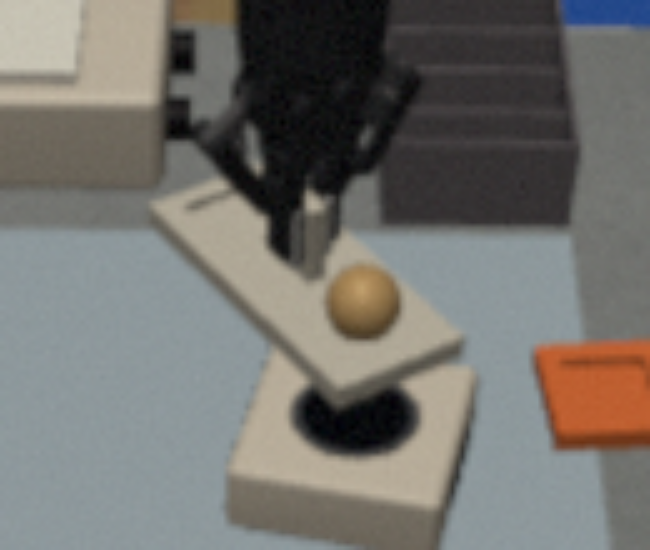

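The tray is level and clear of the viewer, and the ball is in its pocket at (363,302) above the window at (355,417). I'm handing in.

```bash
python3 -c "
from cell import job_done
print(job_done())"
```

```text
the job is handed in; nothing more can be done
None
```

I moved the ball from the mould into the white tray's round pocket. It touched down at about 10 N before I released it gradually. I then lifted the tray by its fin and carried it level to the bottom-viewing camera, and handed in at about 17 s with the arm still holding it.

**Last checks, before handing in:**
- **Height:** the tray's underside is at about 95 mm, which is 50 mm above the glass.
- **Level:** the depth fit to the tray's deck gave a tilt of no more than 0.5°.
- **Grip:** the fingers hold the fin at 11.4 mm opening, and the arm is still.
- **Ball position:** the ball is in its pocket. The top camera put it at (400.7, -269.2), against the window at about (401, -269.7), and the arm's own position reading agrees to about 1 mm.
- **Disagreement:** the automatic colour measurement from the side camera read about 5 mm off in y, at (402.4, -275.4). I put this down to the ball's lit upper side. Reading the ball by eye one step earlier, 15 mm higher, gave (402.4, -269.9).

I never moved or touched the other things on the bench on purpose, but I did not check each one at the end.

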